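Unlock the catch of the blue tasting-kit case

TASK

On the syrup-tasting table, unlatch the blue case: first slide the red safety tab on its lid fully along its track, clear of the catch lever, then lift the lever until it stands well up, and let go. Leave the green case latched.

Things in the scene. Friction and masses are not known exactly. Their poses are not given: they have to be found in the camera images.
- tab (a joint): Slide of the BLUE case's red safety tab (m). 0 to 0.002 at the start: locking, its tongue lies over the tip of the steel catch lever. 0.026: fully released (end stop); the lever is free beyond 0.018. Slides at about 3 N, stays where left. While locking, the lever lifts only about 1 degree.
- tab_grip (a point): Middle of the blue case's red tab: upright fin 20 mm along x, 12 mm along y (pinch across y), top 12 mm above, case lid 28 mm below this point. Axes: blue case's, z up; slide towards +y to release. At the start 55 mm towards -x from latch_grip. The case (200 mm along x, 190 along y, 100 high) stands firm.
- latch_grip (a point): Centre of the black crossbar on the blue case's steel lever: along y, 28 mm long, 16 mm thick (pinch its ends across y), 30 mm above the lid when flat. Axes turn with the lever; flat: the case's, z up. Hinge line along y, 70 mm towards +x and 22 mm below. The bar rises and swings to +x, 0 to 1.2 rad (tilt of z). 2 N at the bar lifts it; stays where left.
- spare_grip (a point): The same point on the lever of the GREEN case, a like case with its own red tab: not to be operated.

How it is judged (in metres and radians):
On the way, in this order (a step that is already met when the one before it is completed fails the run):
1. the blue case's safety tab is slid clear while its lever still lies flat (value of joint tab above 0.018 m and angle between latch_grip's own z axis and vertical below 0.17 rad), for 0.2 s.
2. the blue case's lever is lifted (angle between latch_grip's own z axis and vertical above 0.7 rad), for 0.2 s.
At the end, for the whole second after the job is handed in: the blue case's tab is released (slid by more than 16 mm), its lever stays lifted by more than 0.7 rad (40 degrees), and the green case's lever lies flat (within 0.1 rad) (value of joint tab above 0.016 m and angle between latch_grip's own z axis and vertical above 0.7 rad and angle between spare_grip's own z axis and vertical below 0.1 rad); the robot touches nothing.
It fails at once if the green case's catch lever is lifted (its crossbar moved by more than 15 mm) (distance of spare_grip from where it was at the start of the episode above 0.015 m).
It also fails if it takes over 38 s, if anything falls off the work surface, if the arm or the gripper's body presses on something with over 40 N, if the wrist force passes 120 N, or if a joint passes its speed limit or range.

ROBOT

A 7-joint arm with a two-finger parallel gripper is mounted at the origin on the work surface. World frame = base frame: x ahead of the robot, y to its left, z up, the work surface at z = 0. Lengths are in m, angles in degrees, forces in N, time in s.
With the tool pointing down it reaches from about 0.425 to 0.875 m from the base axis. Payload 4.7 kg.
Tool frame: the origin (TCP) lies at the very end of the fingers, on their centre line; the grasp point (between the pads) lies 19 mm behind it; z points along the fingers, y is the line along which they close (so a half turn about z gives the same grasp; the last joint's range is limited). The gripper opens to 87 mm and grips with 3 to 60 N. Pads are 19 mm wide; open, the fingers measure 117 mm over their backs; the gripper's body (75 mm by 190 mm) begins 51 mm behind the grasp point.
Start: joints at [-72.531, 18.392, -4.016, 83.108, 1.295, 78.541, -3.26], TCP at [0.186, 0.623, 0.187] pointing down, gripper open.
Joint ranges: [-163.93, 163.93], [-17.29, 119.83], [-79.2, 71.16], [3.27, 140.29], [-89.18, 269.18], [5.43, 117.66], [-154.24, 154.24]. Speed limits (degrees/s): [147.25, 147.25, 180, 180, 180, 180, 180].

INTERFACE

Orientations are given as [roll, pitch, yaw] about the fixed x, y, z axes, in that order (R = Rz(yaw) Ry(pitch) Rx(roll)).
In Python, from cell import get_obs, read_camera, sign_off, silhouettes gives the robot as it stands.
- The arm moves only by the tool play_rows, never from a script. Its argument "steps" is a list that holds one entry, the list of rows, each a list of 7 numbers: the shift along the tool's x, y, z in m, then the turn, a rotation vector about the tool's x, y, z in rad, then the finger opening in m, from 0 to 0.087. A call has 1 to 12 rows; each row shifts and turns the commanded pose from where the row before left it, along the tool's axes as they then stand; what a row does not reach is not made up. A row lasts 1/10 s, in which the tool goes at most 50 mm and 8.59 degrees, less where a joint would pass 70% of its speed; a pose out of reach is approached as far as the arm can. A call is refused whole if a number of a shift passes 0.05 or a number of a turn 0.15, either way. A call with a gripper value outside its range is refused whole. The fingers move at their own pace and stop on an object; "force" is the grip in N (left out, the last holds). Time passes only in rows, so rows that do not move let the fingers close. It gives the time, the measured TCP pose, the force, the opening and the grip force at its end, in the units of the state.
- get_obs(): the state, without advancing time (a new reading comes with each control period).
- read_camera(name): name is "scene" or "top" or "wrist"; returns a dict with "frame" (384x512x3 uint8, red, green, blue), "intrinsics" (3x3 intrinsics, pixels), "view" (4x4, takes a point from world to camera coordinates). Camera axes: x right, y up, looking along -z (the intrinsics and any distortion apply to the point x, -y, -z); pixel columns grow to the right and rows downward; lengths in m; the calibration is good to about 2 mm. A picture is of the moment at which its call begins. There is no depth.
- sign_off(): hands the job in; it is judged then, once.
Trained networks look in the newest picture that a camera, given by its name, has taken for a name from the list of things; names that differ only in an ending like _2 or _b are one class to them, and where a whole thing is asked for, a point or a joint stands for the part that bears it (a point fixed in the world has none). Each returns a list of dicts, best first, with "p" (0 to 1); they miss things now and then, are a little off and sometimes report something else, mostly with a low value. They report only what shows in the picture. A call takes as long as a camera call.
- silhouettes(camera, name): "pixels" (384x512 bool, what is visible of it) and "extent" ([left, top, right, bottom] in pixels, round what is visible of it).
The state is a dict: "time_s": time; "qpos": joint angles; "joint_velocities": joint speeds; "effort": joint torques, N m; "tool_pos": TCP position; "tool_rot": TCP orientation; "force": force on the tool from outside, world axes, zero at the start; "wrist_torque": the same for the moment, N m; "grip_width": finger opening in m; "grasp_force": force on a finger pad.
Only numpy, scipy, OpenCV 4.12 (cv2) and the standard library are available. Lean on these libraries where they do the work, as an engineer would, in place of code of your own. Each camera call takes 0.05 s, during which the arm holds its last target. There are 200 camera calls.

## Working session

There is one attempt and no reset: what is moved stays moved. The work goes in short steps, Python scripts to look and compute and a tool call to move; the robot and the scene stay as the last step left them, time stands still between calls to the robot, and variables do not carry over. Pictures are saved under pics/ and viewed, at most 10 in all, crops included, and the job is handed in when it is done.

Besides the shell and the picture viewer there is one more tool, called after ">>>" in YAML: its name, and indented under it one key for each argument. play_rows: Moves the arm, as the interface text tells. Its arguments: {"type":"object","properties":{"steps":{"type":"array","items":{"type":"array","items":{"type":"array","items":{"type":"number"}}}},"force":{"type":"number"}},"required":["steps"]}

```bash
mkdir -p pics
cat > h.py <<'E'
from cell import *
import numpy as np, cv2
E
python3 - <<'E'
from h import *
ims=[]
for c in ["scene","top"]:
    d=read_camera(c); im=d["frame"][:,:,::-1].copy()
    np.savez(f"{c}.npz",f=d["frame"],K=d["intrinsics"],V=d["view"])
    print(c,np.round(d["intrinsics"],1).tolist(),np.round(d["view"],3).tolist(),[k for k in d])
    for n in ["tab","tab_grip","latch_grip","spare_grip"]:
        for s in silhouettes(c,n)[:3]:
            m=s["pixels"]; ys,xs=np.nonzero(m); print(n,round(s["p"],2),s["extent"],xs.mean().round(1),ys.mean().round(1),m.sum())
    ims.append(im)
cv2.imwrite("pics/a.png",cv2.resize(ims[0],(800,600)));cv2.imwrite("pics/b.png",cv2.resize(ims[1],(800,600)))
print(get_obs())
E
```

```text
scene [[496.1, 0.0, 254.7], [0.0, 496.1, 196.0], [0.0, 0.0, 1.0]] [[-0.36, 0.933, 0.012, 0.203], [-0.67, -0.268, 0.692, 0.218], [0.649, 0.241, 0.722, -1.287], [0.0, 0.0, 0.0, 1.0]] ['frame', 'intrinsics', 'view']
tab 0.61 [378.3, 219.0, 388.6, 241.0] 384.1 230.2 206
tab_grip 0.52 [377.2, 217.4, 391.8, 240.0] 384.5 229.7 215
latch_grip 0.81 [369.5, 237.2, 390.3, 294.1] 379.5 264.7 681
spare_grip 0.88 [135.6, 206.9, 167.1, 254.0] 153.2 227.7 546
top [[366.7, 0.0, 252.1], [0.0, 366.7, 187.7], [0.0, 0.0, 1.0]] [[-0.026, -1.0, -0.012, 0.025], [0.981, -0.028, 0.192, -0.544], [-0.193, -0.007, 0.981, -0.735], [0.0, 0.0, 0.0, 1.0]] ['frame', 'intrinsics', 'view']
tab 0.5 [151.1, 221.6, 164.5, 237.3] 156.8 227.0 176
tab_grip 0.49 [148.5, 220.1, 161.8, 237.3] 156.9 227.5 194
latch_grip 0.79 [153.3, 166.8, 160.9, 223.6] 155.1 194.6 517
spare_grip 0.72 [336.5, 130.4, 357.7, 182.3] 345.2 156.3 532
spare_grip 0.29 [149.2, 220.2, 163.5, 237.9] 157.1 227.1 192
{'time_s': 0.5, 'qpos': array([-72.52968941,  18.39444815,  -4.01591331,  83.11114769,
         1.29500807,  78.5409955 ,  -3.25982807]), 'joint_velocities': array([ 0.00909511, -0.01676518, -0.03781938,  0.00562955, -0.03068861,
       -0.03055292, -0.02043326]), 'effort': array([ 1.55917655e-04, -4.90602672e+01, -4.02702363e-01, -3.12467802e+01,
       -6.38369517e-02,  3.45169881e-02,  4.33329524e-05]), 'tool_pos': array([0.18640558, 0.62268613, 0.18702631]), 'tool_rot': array([-1.79998547e+02,  2.95503142e-03,  1.63338562e+02]), 'force': array([-0.2039622 ,  0.32303324,  0.6510976 ]), 'wrist_torque': array([-0.03906603,  0.03027435,  0.02119438]), 'grasp_force': 0.0, 'grip_width': 0.08690464748717493}
```

View pics/a.png

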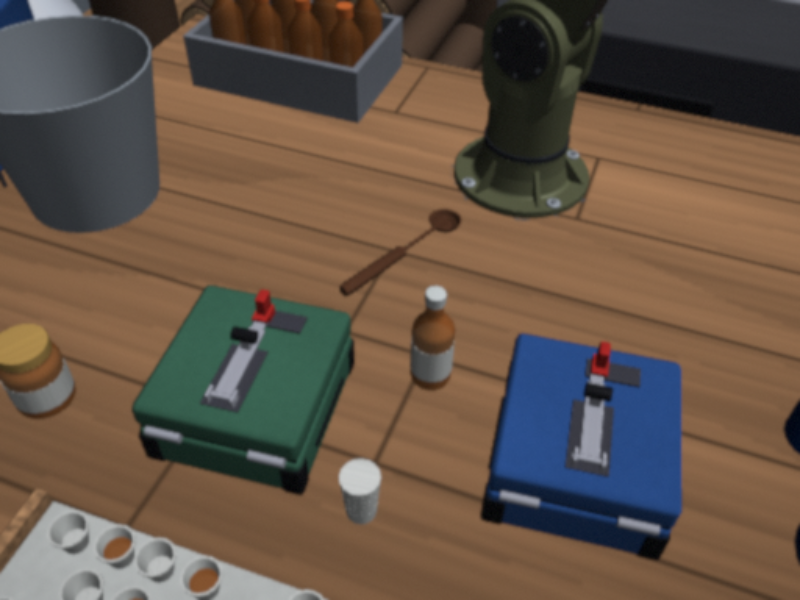

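View pics/b.png

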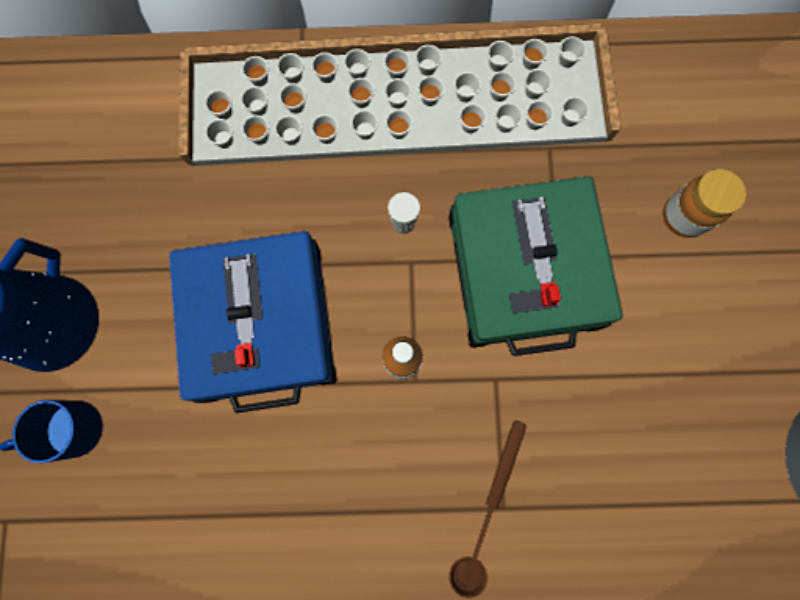

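The scene view shows the blue case at right, with its red tab near (600,358) and black bar near (598,392). In the top view the blue case is at left, with the tab at (245,355) and bar at (238,312). Its dark track runs to the left of the tab, which is +y. Next I'll triangulate both points.

```bash
cat > loc.py <<'E'
from h import *
def proj(P,K,V):
    p=V[:3,:3]@P+V[:3,3]; p=np.array([p[0],-p[1],-p[2]]); q=K@p; return q[:2]/q[2]
def tri(pts):
    from scipy.optimize import least_squares
    f=lambda P:np.concatenate([proj(P,K,V)-u for u,K,V in pts])
    r=least_squares(f,[.6,.2,.13]); return r.x,r.fun
def plane(u,K,V,z):
    C=-V[:3,:3].T@V[:3,3]; d=np.linalg.inv(K)@np.array([u[0],u[1],1]); d=V[:3,:3].T@np.array([d[0],-d[1],-d[2]])
    return C+d*(z-C[2])/d[2]
E
python3 - <<'E'
from loc import *
roi={"scene":(370,215,400,262),"top":(140,190,170,240)}
T=[];B=[]
crops=[]
for c in roi:
    z=np.load(c+".npz");f=z["f"];K,V=z["K"],z["V"];x0,y0,x1,y1=roi[c]
    g=f[y0:y1,x0:x1].astype(int);r,gg,b=g[...,0],g[...,1],g[...,2]
    red=(r>100)&(gg<70); blk=(g.max(-1)<38)
    for nm,m,L in(("red",red,T),("blk",blk,B)):
        n,lab,st,ce=cv2.connectedComponentsWithStats(m.astype(np.uint8)); 
        k=1+np.argmax(st[1:,4]); u=ce[k]+[x0,y0]; print(c,nm,u.round(1),st[k],[tuple(s) for s in st[1:]][:4] if n<6 else n); L.append((u,K,V))
    crops.append(cv2.resize(f[y0-10:y1+40,x0-30:x1+30][:,:,::-1],(390,500),interpolation=cv2.INTER_CUBIC))
    fb=f.astype(int)
    m=(fb[...,2]>80)&(fb[...,2]>1.8*fb[...,0])&(fb[...,2]>1.3*fb[...,1])
    if c=="top":
        m=m.astype(np.uint8); m[:, :105]=0;m[:,216:]=0; ys,xs=np.nonzero(m)
        P=np.array([plane((x,y),K,V,.1)[:2] for x,y in zip(xs,ys)],np.float32)
        print("rect",cv2.minAreaRect(P))
print("tab",tri(T));print("bar",tri(B))
cv2.imwrite("pics/c.png",np.hstack(crops))
E
```

```text
scene red [383.8 235.1] [ 9 11 11 15 83] [(np.int32(14), np.int32(4), np.int32(7), np.int32(9), np.int32(57)), (np.int32(9), np.int32(11), np.int32(11), np.int32(15), np.int32(83))]
scene blk [382.4 250.8] [  5  32  16   9 110] [(np.int32(5), np.int32(32), np.int32(16), np.int32(9), np.int32(110))]
top red [155.4 226.4] [ 10  30  12  15 118] [(np.int32(10), np.int32(30), np.int32(12), np.int32(15), np.int32(118))]
top blk [153.4 199.9] [ 6  6 15  9 75] 7
rect ((0.5146338939666748, 0.20153206586837769), (0.19836744666099548, 0.18500155210494995), 7.043687343597412)
tab (array([0.46203385, 0.199667  , 0.11167651]), array([ 0.48922773, -0.03266235,  0.53727224, -0.11833774]))
bar (array([0.5114578 , 0.20209487, 0.12816789]), array([-0.35343351,  0.02182096, -0.40551346,  0.09020457]))
```

View pics/c.png

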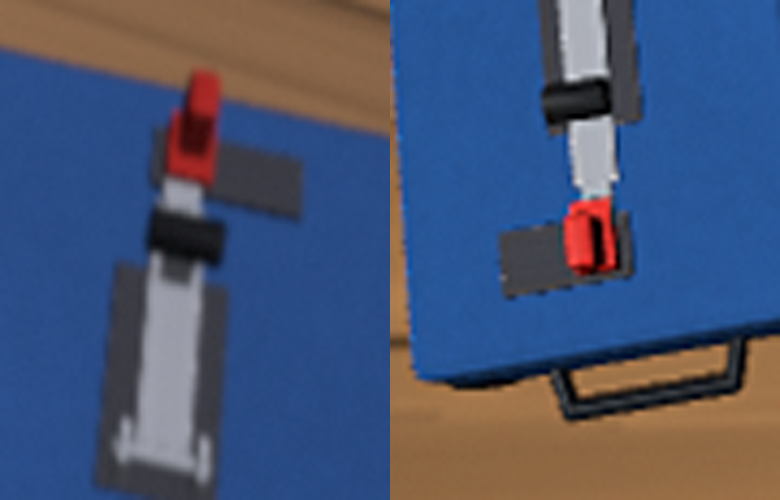

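The crop shows the tab's fin centred at about column 154, row 228 in the top image, and the bar clearly. I'll check the fin position by projection and work out the moves.

Run:
```python
from loc import *
z=np.load("top.npz");K,V=z["K"],z["V"]
print("fin top@.14",plane((153.8,227.6),K,V,.14),"bar@.134",plane((153.4,199.9),K,V,.134))
z2=np.load("scene.npz")
for a in (5,7,9):
    c,s=np.cos(np.radians(a)),np.sin(np.radians(a)); t=np.array([.5115-.055*c,.202-.055*s,.14])
    print(a,t,proj(t,K,V),proj(t,z2["K"],z2["V"]))
    hl=[np.array([.5115+c*x-s*y,.202+s*x+c*y,zz]) for x,y,zz in((.07,0,.108),(-.1+.1-.055,0,.128))]
    print([proj(h,K,V).round(1) for h in hl])
# lever axis from mask, top
f=z["f"].astype(int); 
g=f[158:196,138:175]; m=(g.min(-1)>110); ys,xs=np.nonzero(m); P=np.array([plane((x+138,y+158),K,V,.12)[:2] for x,y in zip(xs,ys)],np.float32)
print("lever",cv2.minAreaRect(P),len(P), cv2.fitLine(P,cv2.DIST_L2,0,.01,.01).ravel())
```

```text
fin top@.14 [0.4569688  0.19590093 0.14      ] bar@.134 [0.51060973 0.19969734 0.134     ]
5 [0.45670929 0.19720643 0.14      ] [153.10121883 227.75776815] [386.78865906 221.80242141]
[array([153.7, 167.6]), array([154.8, 228.3])]
7 [0.45690996 0.19529719 0.14      ] [154.12071356 227.62268379] [385.6449709  221.57059682]
[array([152.5, 167.8]), array([155.8, 228.2])]
9 [0.45717714 0.1933961  0.14      ] [155.13666604 227.45216461] [384.49952984 221.3678559 ]
[array([151.3, 168. ]), array([156.8, 228. ])]
lever ((0.5542596578598022, 0.20550696551799774), (0.06393799185752869, 0.031948622316122055), 7.386120319366455) 338 [0.9907815  0.13546962 0.55446243 0.20512633]
```

>>> play_rows:
  steps:
    - [[0,0,-0.03,0,0,-0.104,0.087],[0,0,-0.03,0,0,-0.104,0.087],[0,0,-0.03,0,0,-0.104,0.087],[0,0,-0.03,0,0,-0.104,0.087],[-0.015,-0.032,0,0,0,0,0.087],[-0.015,-0.032,0,0,0,0,0.087],[-0.015,-0.032,0,0,0,0,0.087],[-0.015,-0.032,0,0,0,0,0.087],[-0.015,-0.032,0,0,0,0,0.087],[-0.015,-0.032,0,0,0,0,0.087],[-0.015,-0.032,0,0,0,0,0.087],[0,0,0,0,0,0,0.087]]

```text
time_s: 1.7
tool_pos: [0.3229, 0.4088, 0.308]
tool_rot: [-179.9, 0.1, -173.3]
force: [0.7, -0.7, 0.1]
grip_width: 0.0871
grasp_force: 0.0
```

>>> play_rows:
  steps:
    - [[-0.0133,-0.0285,0,0,0,0,0.05],[-0.0133,-0.0285,0,0,0,0,0.05],[-0.0133,-0.0285,0,0,0,0,0.05],[-0.0133,-0.0285,0,0,0,0,0.05],[-0.0133,-0.0285,0,0,0,0,0.05],[-0.0133,-0.0285,0,0,0,0,0.05],[-0.0133,-0.0285,0,0,0,0,0.05],[-0.0133,-0.0285,0,0,0,0,0.05],[0,0,0,0,0,0,0.05],[0,0,0,0,0,0,0.05]]

```text
time_s: 2.7
tool_pos: [0.4526, 0.2008, 0.3072]
tool_rot: [180.0, 0.0, -172.9]
force: [0.9, 0.4, -0.2]
grip_width: 0.0503
grasp_force: 0.0
```

>>> play_rows:
  steps:
    - [[-0.004,-0.005,0.03,0,0,0,0.05],[0,0,0.03,0,0,0,0.05],[0,0,0.03,0,0,0,0.05],[0,0,0.03,0,0,0,0.05],[0,0,0.025,0,0,0,0.05],[0,0,0,0,0,0,0.05],[0,0,0,0,0,0,0.05]]

```text
time_s: 3.4
tool_pos: [0.4567, 0.1975, 0.1625]
tool_rot: [180.0, -0.0, -172.7]
force: [0.5, 0.1, 0.5]
grip_width: 0.0499
grasp_force: 0.0
```

Run:
```python
from h import *
a=read_camera("wrist")["frame"][:,:,::-1];b=read_camera("scene")["frame"][150:300,310:460,::-1]
cv2.imwrite("pics/d.png",np.hstack([cv2.resize(a,(400,300)),cv2.resize(b,(300,300))]))
print(get_obs()["tool_pos"])
```

```text
[0.45801173 0.19743762 0.16385771]
```

View pics/d.png

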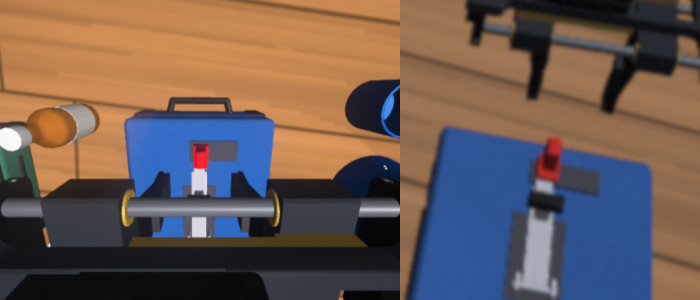

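The wrist view shows the fingers (columns 158 and 243) centred on the tab (201,155). In the scene crop, though, the tips look offset from where I expect them, so I'll check with projections.

Run:
```python
from loc import *
o=get_obs();p=o["tool_pos"];print(p,o["tool_rot"])
for c in("scene","top","wrist"):
    d=read_camera(c);K,V=d["intrinsics"],d["view"]
    y=np.array([-.127,.992,0])*.025
    print(c,[proj(q,K,V).round(1) for q in (p,p+y,p-y,np.array([.457,.1957,.14]),np.array([.511,.201,.13]))])
    im=d["frame"][:,:,::-1].copy()
    for q in (p,p+y,p-y,np.array([.457,.1957,.14])): cv2.circle(im,tuple(int(v) for v in proj(q,K,V).round()),2,(0,255,0),-1)
    if c=="scene": A=cv2.resize(im[160:280,330:450],(400,400))
    if c=="wrist": B=cv2.resize(im[150:300,180:330],(400,400))
cv2.imwrite("pics/e.png",np.hstack([A,B]))
```

```text
[0.45801173 0.19743762 0.16385771] [ 1.79926104e+02  1.51902654e-01 -1.72759178e+02]
scene [array([389.7, 213. ]), array([405.1, 215.8]), array([374.5, 210.2]), array([385.9, 221.7]), array([381.7, 249.8])]
top [array([149.3, 225.9]), array([135.6, 228. ]), array([163. , 223.8]), array([153.9, 227.6]), array([153.3, 200.1])]
wrist [array([256.9, 214.5]), array([289.5, 214.5]), array([224.3, 214.6]), array([254.9, 203. ]), array([253.4, 254.2])]
```

View pics/e.png

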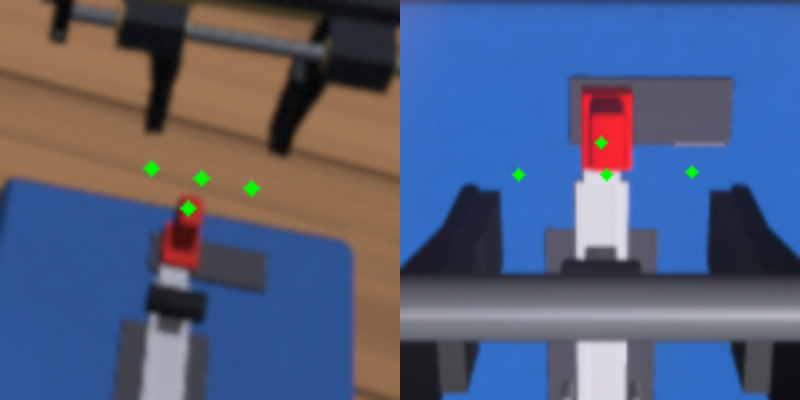

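Run:
```python
from loc import *
S=read_camera("scene");W=read_camera("wrist");T=read_camera("top")
k=lambda d:(d["intrinsics"],d["view"])
print(tri([(np.array([394.8,202.3]),*k(S)),(np.array([256.9,221.3]),*k(W))]))
print(k(W)[0].round(1), (-W["view"][:3,:3].T@W["view"][:3,3]).round(3), W["view"][:3,:3].round(2), get_obs()["tool_pos"])
cv2.imwrite("pics/f.png",np.hstack([cv2.resize(T["frame"][170:270,100:200,::-1],(400,400)),cv2.resize(W["frame"][130:330,160:360,::-1],(400,400))]))
```

```text
(array([0.45375083, 0.19708114, 0.18653178]), array([-1.92401015, -0.44941321,  0.84971544,  0.09882091]))
[[274.3   0.  256.4]
 [  0.  274.3 191.1]
 [  0.    0.    1. ]] [0.382 0.187 0.36 ] [[-0.13  0.99  0.  ]
 [-0.95 -0.12 -0.28]
 [-0.28 -0.04  0.96]] [0.45754081 0.19640439 0.16276246]
```

View pics/f.png

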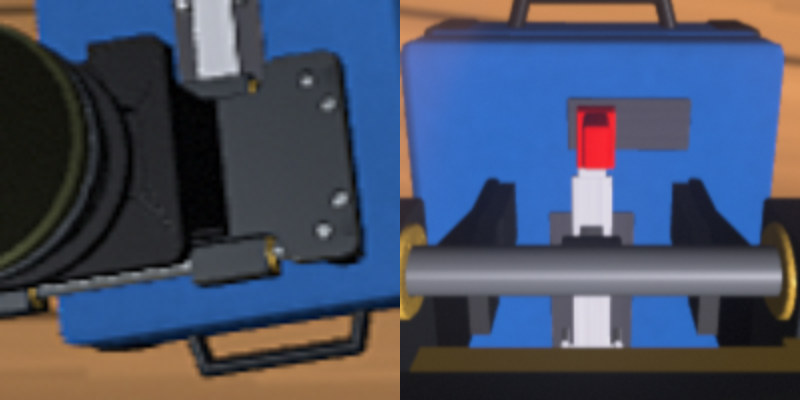

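The visible fingertips triangulate about 20 mm above the reported TCP. I'll go down part way, close gently, and see what the pads feel.

>>> play_rows:
  steps:
    - [[0,0,0.015,0,0,0,0.05],[0,0,0.015,0,0,0,0.05],[0,0,0.015,0,0,0,0.05],[0,0,0.004,0,0,0,0.05],[0,0,0,0,0,0,0.0],[0,0,0,0,0,0,0.0],[0,0,0,0,0,0,0.0],[0,0,0,0,0,0,0.0]]
  force: 5

```text
time_s: 4.6
tool_pos: [0.4576, 0.1965, 0.1138]
tool_rot: [180.0, 0.1, -172.8]
force: [0.7, 0.5, -0.1]
grip_width: 0.0258
grasp_force: 0.0
```

Run:
```python
from h import *
a=read_camera("wrist")["frame"][130:330,160:360,::-1];b=read_camera("scene")["frame"][150:270,330:450,::-1]
cv2.imwrite("pics/g.png",np.hstack([cv2.resize(b,(400,400)),cv2.resize(a,(400,400))]))
o=get_obs();print(o["tool_pos"],o["grip_width"],o["grasp_force"])
```

```text
[0.45743793 0.1963664  0.11351611] 0.017892767057806243 0.0
```

View pics/g.png

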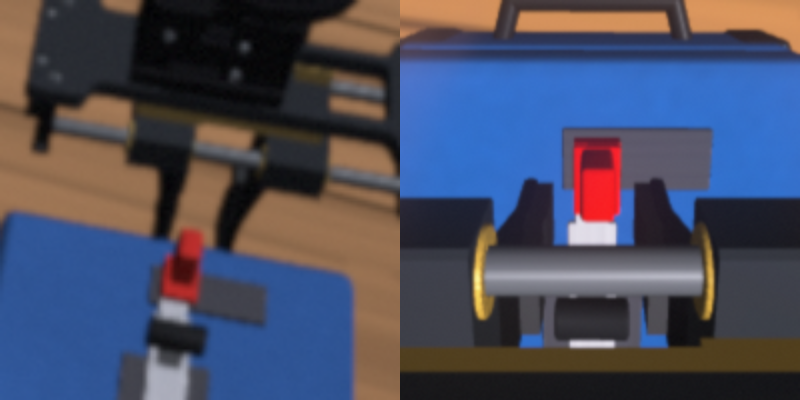

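The fingertips at (160,235) and (228,248) in the crop stand on either side of the fin, still looking higher than reported. I'll finish closing and read the width.

>>> play_rows:
  steps:
    - [[0,0,0,0,0,0,0.0],[0,0,0,0,0,0,0.0],[0,0,0,0,0,0,0.0]]

```text
time_s: 5.0
tool_pos: [0.4572, 0.1962, 0.1131]
tool_rot: [180.0, 0.0, -172.8]
force: [-0.6, -0.3, 0.1]
grip_width: 0.0014
grasp_force: 0.0
```

Run:
```python
from loc import *
ims=[]
p=get_obs()["tool_pos"]
for c,x,y,s in(("scene",350,180,70),("wrist",215,170,80)):
    d=read_camera(c);np.savez("g_"+c,K=d["intrinsics"],V=d["view"]);im=cv2.resize(d["frame"][y:y+s,x:x+s,::-1],(400,400),interpolation=cv2.INTER_CUBIC)
    for dz in(0,.025):
        u=(proj(p+[0,0,dz],d["intrinsics"],d["view"])-[x,y])*400/s; cv2.circle(im,tuple(int(v) for v in u),3,(0,255,0),-1)
    ims.append(im)
cv2.imwrite("pics/i.png",np.hstack(ims))
```

```text
(no output)
```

View pics/i.png

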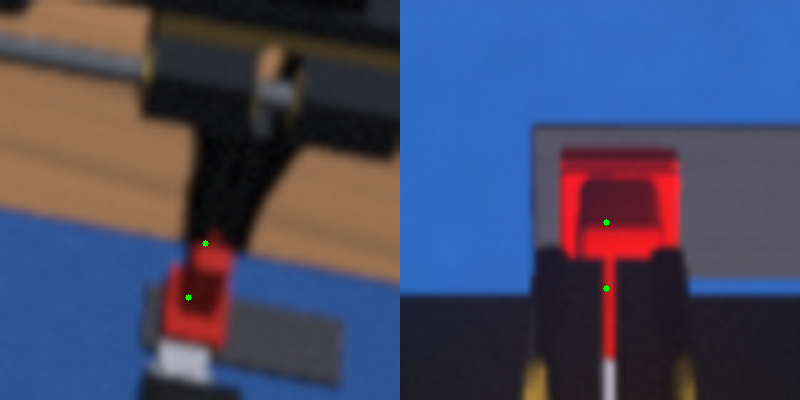

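The closed fingertips are just above the fin: the fin's red top shows through the slot. They are aligned with it in x and y, but about 27 mm higher than reported. I'll reopen, descend about 26 mm more, and watch the force.

>>> play_rows:
  steps:
    - [[0,0,0,0,0,0,0.05],[0,0,0,0,0,0,0.05],[0,0,0,0,0,0,0.05],[0,0,0,0,0,0,0.05],[0,0,0,0,0,0,0.05],[0,0,0,0,0,0,0.05],[0,0,0.005,0,0,0,0.05],[0,0,0.005,0,0,0,0.05],[0,0,0.005,0,0,0,0.05]]

```text
time_s: 6.0
tool_pos: [0.457, 0.1961, 0.0974]
tool_rot: [-180.0, -0.0, -172.8]
force: [-0.5, -0.1, 0.7]
grip_width: 0.0497
grasp_force: 0.0
```

>>> play_rows:
  steps:
    - [[0,0,0.004,0,0,0,0.05],[0,0,0.004,0,0,0,0.05],[0,0,0.002,0,0,0,0.05],[0,0,0,0,0,0,0],[0,0,0,0,0,0,0],[0,0,0,0,0,0,0],[0,0,0,0,0,0,0],[0,0,0,0,0,0,0],[0,0,0,0,0,0,0],[0,0,0,0,0,0,0]]
  force: 8

```text
time_s: 7.0
tool_pos: [0.4572, 0.1967, 0.0882]
tool_rot: [180.0, 0.0, -172.8]
force: [-0.5, 1.0, 0.5]
grip_width: 0.0117
grasp_force: 8.0
```

Pinched, width 11.7 mm. Now I slide it towards case +y, which is tool +y.

>>> play_rows:
  steps:
    - [[0,0.004,0,0,0,0,0],[0,0.004,0,0,0,0,0],[0,0.004,0,0,0,0,0],[0,0.004,0,0,0,0,0],[0,0.004,0,0,0,0,0],[0,0.004,0,0,0,0,0],[0,0.003,0,0,0,0,0],[0,0,0,0,0,0,0],[0,0,0,0,0,0,0],[0,0,0,0,0,0,0]]

```text
time_s: 8.0
tool_pos: [0.4541, 0.2217, 0.0882]
tool_rot: [-179.9, -0.0, -172.9]
force: [-0.3, -5.1, 4.7]
grip_width: 0.0123
grasp_force: 8.0
```

>>> play_rows:
  steps:
    - [[0,0,0,0,0,0,0.055],[0,0,0,0,0,0,0.055],[0,0,0,0,0,0,0.055],[0,0,0,0,0,0,0.055],[0,0,0,0,0,0,0.055],[0,0,-0.02,0,0,0,0.055],[0,0,-0.03,0,0,0,0.055],[0,0,-0.02,0,0,0,0.055],[-0.0275,-0.0125,0,0,0,0,0.055],[-0.0275,-0.0125,0,0,0,0,0.055],[0,0,0,0,0,0,0.055],[0,0,0,0,0,0,0.055]]

```text
time_s: 9.2
tool_pos: [0.5113, 0.2049, 0.1576]
tool_rot: [-180.0, -0.1, -172.9]
force: [0.1, -0.8, -0.7]
grip_width: 0.0553
grasp_force: 0.0
```

Run:
```python
from loc import *
o=get_obs();print(o["tool_pos"],o["grip_width"])
ims=[]
for c,x,y,s in(("scene",340,170,110),("wrist",190,150,130)):
    d=read_camera(c); ims.append(cv2.resize(d["frame"][y:y+s,x:x+s,::-1],(400,400)))
cv2.imwrite("pics/j.png",np.hstack(ims))
```

```text
[0.51134904 0.20486015 0.15762371] 0.055336514660535546
```

View pics/j.png

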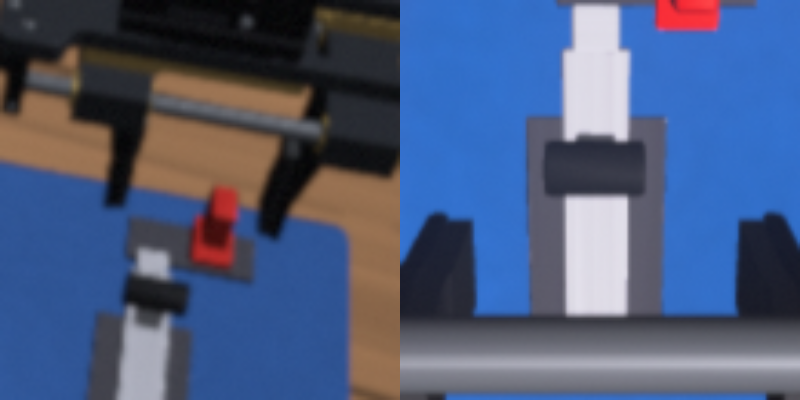

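The tab now sits at the released end of its track (scene crop 215,235). The bar, at column 595 of the wrist crop, is about 3 mm off the finger midline at 605. I'll correct that, descend and pinch.

>>> play_rows:
  steps:
    - [[0,-0.003,0.02,0,0,0,0.055],[0,0,0.02,0,0,0,0.055],[0,0,0.015,0,0,0,0.055],[0,0,0.008,0,0,0,0.055],[0,0,0.005,0,0,0,0.055],[0,0,0,0,0,0,0],[0,0,0,0,0,0,0],[0,0,0,0,0,0,0],[0,0,0,0,0,0,0],[0,0,0,0,0,0,0],[0,0,0,0,0,0,0]]
  force: 15

```text
time_s: 10.4
tool_pos: [0.5122, 0.2025, 0.0906]
tool_rot: [180.0, 0.1, -172.8]
force: [-0.1, 1.2, 1.8]
grip_width: 0.0277
grasp_force: 15.0
```

>>> play_rows:
  steps:
    - [[-0.0025,0,-0.0069,0,0,0,0],[-0.0032,0,-0.0066,0,0,0,0],[-0.0039,0,-0.0062,0,0,0,0],[-0.0045,0,-0.0058,0,0,0,0],[-0.005,0,-0.0054,0,0,0,0],[-0.0055,0,-0.0048,0,0,0,0],[-0.0061,0,-0.0043,0,0,0,0],[-0.0063,0,-0.0036,0,0,0,0],[-0.0067,0,-0.0029,0,0,0,0],[-0.0069,0,-0.0023,0,0,0,0],[0,0,0,0,0,0,0],[0,0,0,0,0,0,0]]

```text
time_s: 11.6
tool_pos: [0.5639, 0.2088, 0.1399]
tool_rot: [180.0, 0.2, -172.8]
force: [-0.4, 2.8, 4.1]
grip_width: 0.0276
grasp_force: 15.0
```

Still gripped. I'll hold briefly, release, and rise straight up.

>>> play_rows:
  steps:
    - [[0,0,0,0,0,0,0],[0,0,0,0,0,0,0.06],[0,0,0,0,0,0,0.06],[0,0,0,0,0,0,0.06],[0,0,0,0,0,0,0.06],[0,0,0,0,0,0,0.06],[0,0,-0.03,0,0,0,0.06],[0,0,-0.04,0,0,0,0.06],[0,0,-0.04,0,0,0,0.06],[0,0,-0.02,0,0,0,0.06],[0,0,0,0,0,0,0.06],[0,0,0,0,0,0,0.06]]

```text
time_s: 12.8
tool_pos: [0.562, 0.2083, 0.2685]
tool_rot: [-180.0, -0.0, -172.8]
force: [0.4, -0.2, -0.7]
grip_width: 0.06
grasp_force: 0.0
```

Run:
```python
from h import *
o=get_obs();print(o["tool_pos"],o["force"],o["grip_width"])
b=read_camera("scene")["frame"][110:310,70:470,::-1]
cv2.imwrite("pics/k.png",cv2.resize(b,(800,400)))
```

```text
[0.56202385 0.20826966 0.26851861] [ 0.3500003  -0.15736502 -0.6952251 ] 0.0599840100500415
```

View pics/k.png

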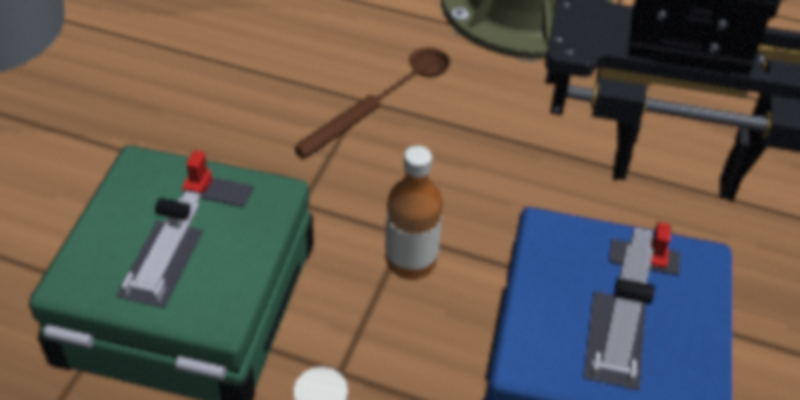

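The scene crop shows the tab released and the green case untouched. The blue bar is at full-frame (387,255.5). This view looks almost along the bar's arc, so I'll check the angle by projection, using the top view too.

Run:
```python
from loc import *
z=np.load("scene.npz");K,V=z["K"],z["V"]
for th in(0,.3,.5,.7,.8,.9,1,1.1,1.2):
    a=np.radians(162.55)-th; r=.0734
    f=lambda x,z_:np.array([.5115+.9921*x,.202+.1253*x,.13+z_])
    dx,dz=r*np.cos(a)+.07,r*np.sin(a)-.022
    # lever tip: 40 mm beyond bar, ~8mm below, in lever axes
    c,s=np.cos(th),np.sin(th); tx,tz=-.04*c-.012*s,.04*s-.012*c
    print(th,proj(f(dx,dz),K,V).round(1),"tip",proj(f(dx+tx,dz+tz),K,V).round(1))
d=read_camera("scene");g=d["frame"][235:275,372:402].astype(int);m=(g.max(-1)<38).astype(np.uint8)
n,l,st,ce=cv2.connectedComponentsWithStats(m);print([(tuple(int(v) for v in st[i]),(ce[i]+[372,235]).round(1)) for i in range(1,n)])
s=silhouettes("scene","latch_grip")
print([(q["p"],q["extent"]) for q in s])
```

```text
0 [382.2 250.2] tip [382.4 236.4]
0.3 [384.2 247.3] tip [385.9 227.7]
0.5 [385.3 247.5] tip [388.  224.7]
0.7 [386.  249.6] tip [389.7 224.2]
0.8 [386.2 251.4] tip [390.4 225.1]
0.9 [386.4 253.6] tip [390.9 226.6]
1 [386.4 256.3] tip [391.4 228.9]
1.1 [386.3 259.5] tip [391.7 231.9]
1.2 [386.1 263. ] tip [391.8 235.7]
[((6, 16, 17, 10, 95), array([385.1, 255.7])), ((18, 18, 2, 1, 2), array([390.5, 253. ]))]
[(0.62, [371.6, 222.6, 395.3, 291.4])]
```

The measured bar at (385–387, 255.6) and the lever tip near row 225 both match about 0.95–1.0 rad. I'll hand in.

```bash
python3 -c "
from cell import *
print(sign_off())"
```

```text
the job is handed in; nothing more can be done
None
```

The job is handed in, with no verdict returned: the blue case's tab is fully slid clear, its lever stands at about 0.95–1.0 rad by camera measurement, the green case was not touched, and the gripper is clear of everything.

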